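Clamp the lath in the holding jig

ROBOT

A 6-joint arm with a two-finger parallel gripper is mounted at the origin on the work surface. World frame = base frame: x ahead of the robot, y to its left, z up, the work surface at z = 0. Lengths are in m, angles in rad, forces in N, time in s.
With the tool pointing down it reaches from about 0.35 to 0.975 m from the base axis. Payload 4.9 kg.
Tool frame: the origin (TCP) lies midway between the tips of the shut fingers; the grasp point (between the pads) lies 19 mm behind it; z points along the fingers, y is the line along which they close (so a half turn about z gives the same grasp; the last joint's range is limited). The gripper opens to 85 mm and grips with 20 to 120 N. Pads are 22 mm wide; open, the fingers measure 114 mm over their backs; the gripper's body (76 mm by 85 mm) begins 54 mm behind the grasp point. The pads swing forward as they close: fully open they stand 13 mm farther back than shut.
Start: joints at [1.216, 0.053, 1.613, -0, 1.476, -0.119], TCP at [0.146, 0.608, 0.231] pointing down, gripper open.
Joint ranges: [-3.01, 3.01], [-1.01, 2.22], [0.06, 2.58], [-1.02, 4.17], [0.09, 2.62], [-3.14, 3.14]. Speed limits (rad/s): [2.57, 2.57, 3.14, 3.14, 3.14, 3.14].

INTERFACE

Orientations are given as a rotation vector (axis times angle).
In Python, from station import ctrl gives the robot as it stands.
- The arm moves only by the shell command python3 -m handwheel 'ROWS' [FORCE]. ROWS is JSON, a list of rows, each an object with "gripper": the gripper command: -1 is fully open, 1 is shut, values between are in proportion; "offset": the shift along the tool's x, y, z in mm, a list of three; "rotation": the turn, a rotation vector about the tool's x, y, z in rad, a list of three. A call has exactly 8 rows; each row is the pose to reach, as a shift and turn from the pose commanded when the call began, along the tool's axes at that moment; what a row does not reach only later rows make up. A row lasts 1/8 s, in which the tool goes at most 62.5 mm and 10.7 degrees, less where a joint would pass 70% of its speed; a pose out of reach is approached as far as the arm can. A call with a gripper value outside its range is refused whole. The fingers move at their own pace and stop on an object; FORCE is the grip in N (left out, the last holds). Time passes only in rows, so rows that repeat a pose let the fingers close, or fill a call up. It gives the time, the measured TCP pose, the force, the opening and the grip force at its end, in the units of the state.
- ctrl.get_obs(): the state, without advancing time (a new reading comes with each control period).
- ctrl.get_image(name): name is "scene" or "side" or "wrist"; returns a dict with "image" (420x560x3 uint8, red, green, blue), "fovy" (degrees; the focal length in pixels is half the picture's height over the tangent of half this angle, whatever the lens; pixels are square), "cx", "cy" (the principal point, pixels), "k1" (the pictures are not rectified: a ray, as slopes to the right and down, at radius r is drawn at 1 + k1 r^2 times it, then the intrinsics apply), "xyz" and "attitude" of the camera in the world. Camera axes: x right, y up, looking along -z (the intrinsics and any distortion apply to the point x, -y, -z); pixel columns grow to the right and rows downward; lengths in m; the calibration is good to about 2 mm. A picture is of the moment at which its call begins. There is no depth.
- ctrl.finish_job(): hands the job in; it is judged then, once.
The state is a dict: "t": time; "q": joint angles; "dq": joint speeds; "effort": joint torques, N m; "tool_pos": TCP position; "tool_rot": TCP orientation; "contact_force": force on the tool from outside, world axes, zero at the start; "wrist_torque": the same for the moment, N m; "opening": finger opening in m; "grip_force": force on a finger pad.
Only numpy, scipy, OpenCV 4.12 (cv2) and the standard library are available. Lean on these libraries where they do the work, as an engineer would, in place of code of your own. Each camera call takes 0.05 s, during which the arm holds its last target. There are 200 camera calls.

TASK

Clamp the lath that lies in the channel of the holding jig: unscrew the T-knob until the sliding stop is free, push the stop along the rail until the lath presses lightly into the sprung buffer of the end block, and screw the knob firmly tight there, so that the lath stays pinched without play. Push gently so that the wood is not dented, never drag the stop along while it is clamped, keep the lath flat in the channel, leave the other things on the bench alone, and let go at the end.

Things in the scene. Friction and masses are not known exactly. Their poses are not given: they have to be found in the camera images.
- bed: the holding jig, screwed to the bench: plywood board 170 (x) by 500 (y) by 18 mm, origin under its centre. Its y axis runs along the aluminium fence rail: bed x -33 to 3 mm, 480 mm long, top 60 mm above the bench. On the rail's far side (bed x 3 to 39 mm) runs the channel, floor 18 mm above the bench, with an outer lip 8 mm high. At its -y end stands the end block
- channel_end (a point): mark on the channel floor at bed x 21, y -190 mm. The wooden end block (34 wide, 30 long, 34 mm high) is screwed on anew each time, its face anywhere from 0 to 30 mm to bed +y of this mark, and stays there. A steel spring buffer, 16 mm across, sticks out 6 mm from that face; it yields up to 5 mm, from 1 N and rising 2 N per mm, then stops hard
- stop: the sliding stop: a grey metal saddle 81 by 50 mm, top 76 mm above the bench, with a steel plate 33 mm wide and 28 mm thick that hangs into the channel. It slides along bed y. Origin on the rail's top, mid-width, 14 mm to bed +y of the plate's face that looks to the end block; axes as the bed's. Free, it slides with about 2 N of friction
- knob (a joint): turn of the clamp knob in rad, counter-clockwise from above positive (loosening). At 0 the clamp pad just meets the rail: above 0 the stop is free, below 0 it is clamped, with a force growing by about 55 N per rad; from -1.1 on it is firmly tight. Ends at -2.4 and 1.2. At 0 the knob's bar lies along the bed's x axis. It stays where it is left and needs about 0.25 Nm
- knob_grip (a point): point on the knob's upright axis at the height to grip, 114 mm above the bench, 11 mm to bed +y and 5 mm to bed -x of the stop's origin. The T-knob is a black bar 52 mm long along this point's x axis, 14 mm thick along its y axis, from 96 to 126 mm above the bench; a small steel dot marks its -x end. Below are a stem 18 mm across and a boss, top 86 mm above the bench
- pad: the clamp pad between saddle and rail, out of sight under the knob; origin where the stop's is. It presses on the rail when the knob is tight and lifts off when it is loose
- sample: the lath, a loose plain wood bar 30 (x) by 140 (y) by 20 mm high, about 0.08 kg, lying in the channel along the rail between end block and stop, with gaps at both ends; origin under its centre
- plane: bystander: a metal hand plane 220 mm long, up to 85 mm high, origin under its centre
- offcut: bystander: a wood block 70 by 90 by 35 mm, origin under its centre
- glue: bystander: a white glue bottle, 56 mm in diameter, 150 mm high, origin under its centre

How it is judged:
On the way, in this order (a step that is already met when the one before it is completed fails the run):
1. the clamp is freed: the pad no longer presses on the rail (value of joint knob above 0 rad and contact force between pad and anything else below 3 N), for 0.1 s.
2. the stop plate presses the lath into the buffer (contact force between sample and stop above 2 N), for 0.2 s.
At the end, for the whole second after the job is handed in: the lath lies flat on the channel floor (within 3 mm and 0.05 rad), at rest, pinched between the stop and buffer with more than 2 N; the clamp pad presses on the rail with more than 30 N (about 0.55 rad of knob turn past the point where it meets the rail) (contact force between sample and stop above 2 N and angle between sample's own z axis and vertical below 0.05 rad and z of sample in the frame of bed below 0.021 m and contact force between pad and anything else above 30 N and linear speed of sample below 0.01 m/s); the robot touches nothing.
It fails at once if the stop is dragged along (faster than 15 mm/s) while clamped (pad force above 20 N) (contact force between pad and anything else above 20 N and linear speed of stop above 0.015 m/s).
It fails at once if the stop squeezes the lath with more than 40 N (contact force between sample and stop above 40 N).
It fails at once if the lath is tipped (angle between sample's own z axis and vertical above 0.2 rad).
It fails at once if a bystander is moved by more than 30 mm (distance of any of plane, offcut, glue from where it was at the start of the episode above 0.03 m).
It also fails if it takes over 51 s, if anything falls off the work surface, if the arm or the gripper's body presses on something with over 40 N, if the wrist force passes 120 N, or if a joint passes its speed limit or range.

## Working session

There is one attempt and no reset: what is moved stays moved. The work goes in short steps, Python scripts to look and compute and a shell command to move; the robot and the scene stay as the last step left them, time stands still between calls to the robot, and variables do not carry over. Pictures are saved under pics/ and viewed, at most 10 in all, crops included, and the job is handed in when it is done.

```bash
mkdir -p pics; ls
python3 - <<'E'
from station import ctrl
import cv2,numpy as np
o=ctrl.get_obs();print(o)
for n in ["scene","side","wrist"]:
    d=ctrl.get_image(n);cv2.imwrite(f"pics/{n}0.png",d["image"][:,:,::-1]);print(n,{k:v for k,v in d.items() if k!="image"})
E
```

```text
pics
{'t': 0.0, 'q': array([ 1.21600566e+00,  5.33593123e-02,  1.61433257e+00, -4.22644434e-06,
        1.47600575e+00, -1.19006982e-01]), 'dq': array([ 1.65146649e-03,  1.09830102e-03, -2.10232726e-04,  9.27394692e-04,
        3.00919471e-04,  8.36836266e-05]), 'effort': array([-1.38356147e-03, -3.93674541e+01, -3.70179033e+01, -2.47154003e-04,
        7.18211144e-03, -7.68696850e-06]), 'tool_pos': array([0.14578374, 0.60710028, 0.23003847]), 'tool_rot': array([-0.36945236, -3.11929815,  0.00321519]), 'contact_force': array([0.03232326, 0.93246928, 0.05151211]), 'wrist_torque': array([ 0.01165168,  0.01646892, -0.02898551]), 'grip_force': 0.0, 'opening': 0.08555262556865484}
scene {'fovy': 48.0831020279844, 'cx': 279.307753770855, 'cy': 202.76345992652202, 'k1': -0.05022797727325102, 'xyz': array([1.15523747, 0.07528629, 0.89583011]), 'attitude': array([0.46683131, 0.61448162, 1.75402777])}
side {'fovy': 55.81702383257657, 'cx': 279.2370604372146, 'cy': 211.6352461765449, 'k1': -0.017893380793620805, 'xyz': array([0.36431439, 0.66832992, 0.55454643]), 'attitude': array([ 0.18241539, -1.45271564, -2.56655009])}
wrist {'fovy': 71.22089091983901, 'cx': 279.3398854888785, 'cy': 210.95679155762144, 'k1': -0.06330917896489538, 'xyz': array([0.06496956, 0.62608409, 0.37248116]), 'attitude': array([-0.27573182, -0.21348035,  1.3232705 ])}
```

View pics/scene0.png

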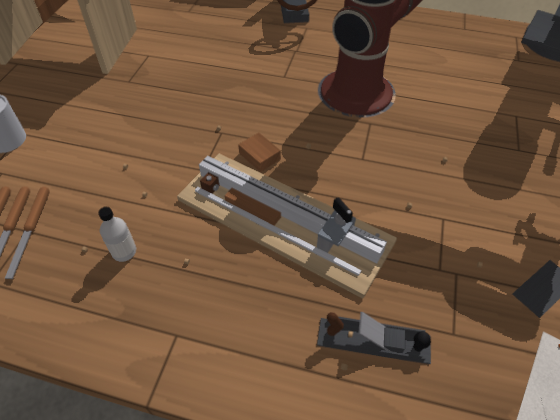

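View pics/side0.png

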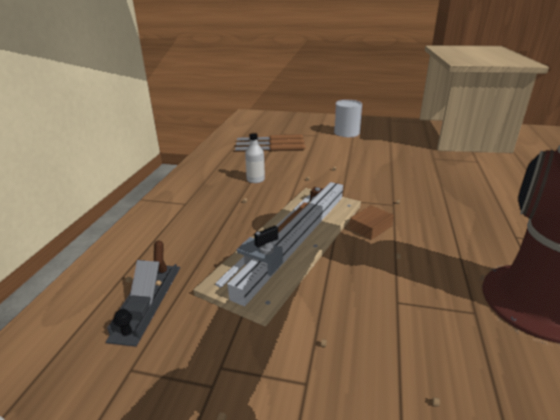

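View pics/wrist0.png

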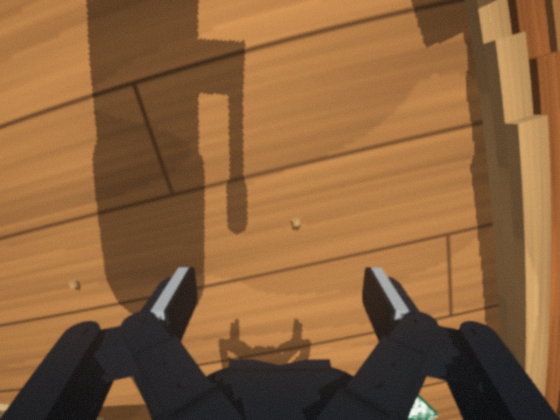

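Scene: jig runs from the end block (209,182) to the stop (335,228), with the knob at (342,210), offcut (260,150), glue (118,235) and plane (375,338). Side: knob at (266,236), far end of rail (335,190). Wrist: bare bench only.

```bash
cat > h.py <<'E'
import numpy as np,cv2
from station import ctrl
from scipy.spatial.transform import Rotation as R
def ray(d,px):
    f=210/np.tan(np.radians(d["fovy"])/2)
    K=np.array([[f,0,d["cx"]],[0,f,d["cy"]],[0,0,1]])
    p=cv2.undistortPoints(np.array([[px]],float),K,np.array([d["k1"],0,0,0.]))[0,0]
    return np.array(d["xyz"]),R.from_rotvec(d["attitude"]).apply([p[0],-p[1],-1])
def plane(d,px,z):
    o,v=ray(d,px); return o+v*(z-o[2])/v[2]
def proj(d,P):
    f=210/np.tan(np.radians(d["fovy"])/2)
    c=R.from_rotvec(d["attitude"]).inv().apply(np.atleast_2d(P)-d["xyz"])
    s=np.c_[c[:,0]/-c[:,2],-c[:,1]/-c[:,2]]; r=(s**2).sum(1,keepdims=True)
    return s*(1+d["k1"]*r)*f+[d["cx"],d["cy"]]
def grab(n,name,box=None,k=1):
    d=ctrl.get_image(n); im=d["image"][:,:,::-1]
    if box: x0,y0,x1,y1=box; im=im[y0:y1,x0:x1]
    cv2.imwrite("pics/"+name,cv2.resize(im,None,fx=k,fy=k,interpolation=cv2.INTER_CUBIC)); return d
E
python3 - <<'E'
import cv2,numpy as np
a=cv2.imread("pics/scene0.png")[145:295,170:402];b=cv2.imread("pics/side0.png")[178:314,190:366]
a=cv2.resize(a,None,fx=3.4,fy=3.4,interpolation=2)
b=cv2.resize(b,None,fx=4.4,fy=4.4,interpolation=2)
cv2.imwrite("pics/c1.png",a);cv2.imwrite("pics/c2.png",b)
E
```

```text
(no output)
```

View pics/c1.png

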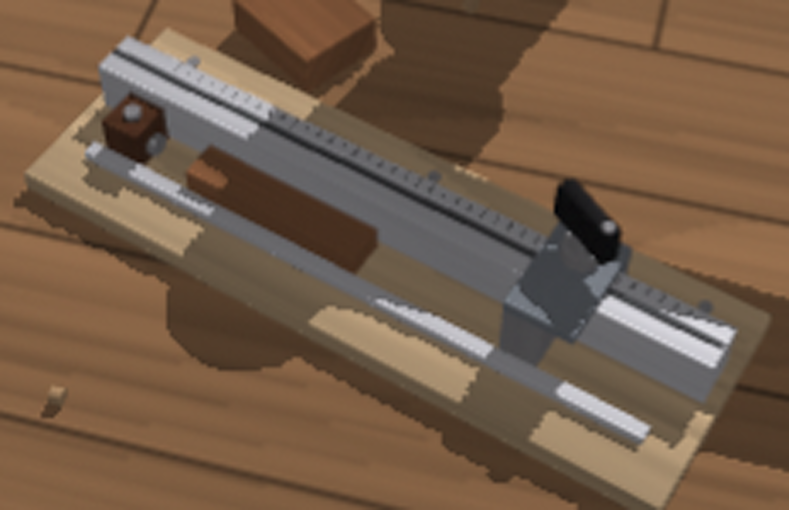

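View pics/c2.png

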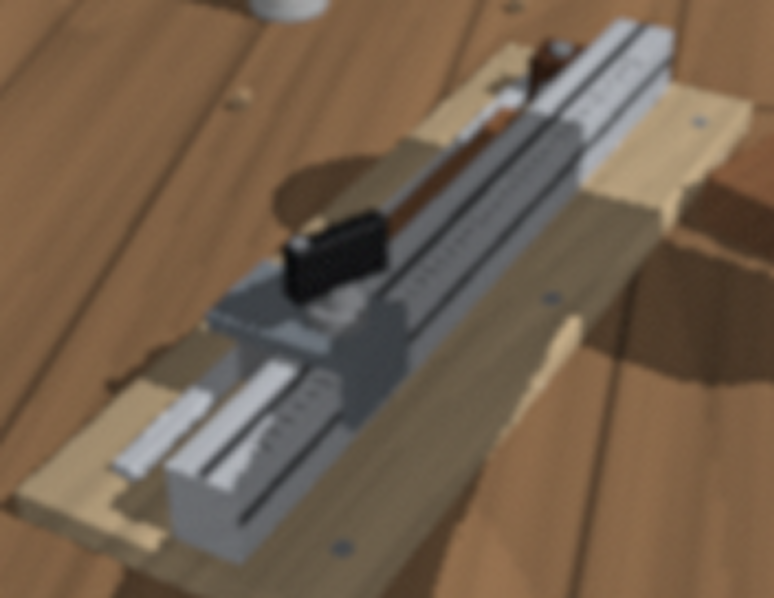

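Crop 1 (scene): rail top runs from (100,65)/(130,38) to (720,365)/(737,328). Board corners are (28,175), (168,28), (770,317) and (662,508). The knob bar's top lies between about (568,185) and (612,240), dot at (607,228). Crop 2 (side): bar from (300,245) to (375,215), dot at (298,243).

```bash
cat > cal.py <<'E'
from h import *
import pickle
S=ctrl.get_image("scene");D=ctrl.get_image("side")
s=lambda x,y:(170+(x+.5)/3.4-.5,145+(y+.5)/3.4-.5)
e=lambda x,y:(190+(x+.5)/4.4-.5,178+(y+.5)/4.4-.5)
pts=[(S,s(28,175),.018,85,-250),(S,s(168,28),.018,-85,-250),(S,s(770,317),.018,-85,250),(S,s(662,508),.018,85,250),
(S,s(100,65),.06,3,-240),(S,s(130,38),.06,-33,-240),(S,s(720,365),.06,3,240),(S,s(737,328),.06,-33,240),
(D,e(240,488),.06,-33,240),(D,e(170,465),.06,3,240),(D,e(673,35),.06,-33,-240),(D,e(620,22),.06,3,-240)]
W=np.array([plane(d,p,z)[:2] for d,p,z,_,_ in pts]);B=np.array([[x,y] for *_,x,y in pts])/1e3
zb=B[:,0]+1j*B[:,1];zw=W[:,0]+1j*W[:,1]
c=np.sum((zw-zw.mean())*np.conj(zb-zb.mean()));yaw=np.angle(c);org=zw.mean()-np.exp(1j*yaw)*zb.mean()
print("yaw",yaw,"org",org);print("res mm",np.round(1e3*(zw-org-np.exp(1j*yaw)*zb)*np.exp(-1j*yaw),1))
tobed=lambda P:np.round(1e3*np.array([((P[0]+1j*P[1]-org)*np.exp(-1j*yaw)).real,((P[0]+1j*P[1]-org)*np.exp(-1j*yaw)).imag]),1)
pickle.dump((org,yaw),open("bed.pkl","wb"))
if __name__=="__main__":
    for n,P in dict(dotS=plane(S,s(607,228),.126),dotD=plane(D,e(298,243),.126),farS=plane(S,s(566,185),.126),farD=plane(D,e(378,216),.126),
     lathTopR=plane(S,s(376,237),.038),lathTopRf=plane(S,s(355,268),.025),lathL=plane(S,s(210,148),.038),
     stopFrontL=plane(S,s(505,300),.076),stopFrontR=plane(S,s(580,337),.076),stopD1=plane(D,e(210,315),.076),stopD2=plane(D,e(335,350),.076),
     buf=plane(S,s(155,143),.03),blkTopR=plane(S,s(165,122),.052),blkTopF=plane(S,s(137,145),.052)).items(): print(n,np.round(P,3),tobed(P))
E
python3 cal.py
```

```text
yaw -0.29862991886489354 org (0.5172457498150091-0.08908272605849117j)
res mm [-0.3+2.6j -0.2-0.1j  3.3-1.6j -1.7-1.1j -1.8-0.9j  1.4+0.9j -4.4+1.1j
  0.8-1.3j  2.1-4.6j  0.4-2.j   0.2+4.j   0.1+3.j ]
dotS [0.551 0.057 0.126] [-10.5 150.1]
dotD [0.553 0.057 0.126] [ -8.7 150.5]
farS [0.525 0.027 0.126] [-27.  113.3]
farD [0.524 0.029 0.126] [-28.6 114.8]
lathTopR [ 0.53  -0.093  0.038] [13.1 -0.3]
lathTopRf [ 0.549 -0.103  0.025] [34.4 -3.7]
lathL [ 0.484 -0.226  0.038] [   8.5 -140.8]
stopFrontL [0.584 0.005 0.076] [ 36.5 109.2]
stopFrontR [0.599 0.055 0.076] [ 36.3 161.6]
stopD1 [0.599 0.052 0.076] [ 36.9 158.7]
stopD2 [0.536 0.066 0.076] [-27.7 153.4]
buf [ 0.483 -0.268  0.03 ] [  20.3 -181.3]
blkTopR [ 0.48  -0.259  0.052] [  14.9 -173.7]
blkTopF [ 0.505 -0.271  0.052] [  42.1 -177.5]
```

```bash
python3 -m handwheel '[{"gripper":-1,"offset":[-32,-29,0],"rotation":[0,0,0.13]},{"gripper":-1,"offset":[-64,-58,0],"rotation":[0,0,0.26]},{"gripper":-1,"offset":[-96,-87,0],"rotation":[0,0,0.39]},{"gripper":-1,"offset":[-128,-116,0],"rotation":[0,0,0.52]},{"gripper":-1,"offset":[-160,-145,0],"rotation":[0,0,0.65]},{"gripper":-1,"offset":[-192,-174,0],"rotation":[0,0,0.78]},{"gripper":-1,"offset":[-224,-203,0],"rotation":[0,0,0.91]},{"gripper":-1,"offset":[-256,-229,0],"rotation":[0,0,1.04]}]' 60
cat > go.py <<'E'
from h import *
import pickle,sys
org,yaw=pickle.load(open("bed.pkl","rb"))
def tw(bx,by,z):
    w=org+np.exp(1j*yaw)*(bx+1j*by)/1e3; return np.array([w.real,w.imag,z])
def delta(P,ky):   # P world TCP, ky world yaw of tool y
    o=ctrl.get_obs(); r=R.from_rotvec(o["tool_rot"])
    y=np.array([np.cos(ky),np.sin(ky),0]);z=np.array([0,0,-1.]);T=R.from_matrix(np.c_[np.cross(y,z),y,z])
    print("offset mm",np.round(r.inv().apply(P-o["tool_pos"])*1e3,1),"rot",np.round((r.inv()*T).as_rotvec(),3),"q",np.round(o["q"],2),"t",o["t"])
E
python3 - <<'E'
from go import *
delta(tw(-20,132,.2),yaw+np.radians(-116+90))
E
```

```text
t: 1.25
tool_pos: [0.342, 0.3239, 0.2314]
tool_rot: [1.876, 2.52, 0.001]
contact_force: [0.9, 0.2, -0.3]
opening: 0.0852
grip_force: 0.0
offset mm [-325.1  106.3   31.4] rot [ 0.    -0.     1.043] q [ 0.6  -0.33  1.96 -0.    1.51  0.31] t 1.25
```

```bash
python3 -m handwheel '[{"gripper":-1,"offset":[-46,15,4],"rotation":[0,0,0.15]},{"gripper":-1,"offset":[-92,30,8],"rotation":[0,0,0.3]},{"gripper":-1,"offset":[-138,45,13],"rotation":[0,0,0.45]},{"gripper":-1,"offset":[-185,60,18],"rotation":[0,0,0.6]},{"gripper":-1,"offset":[-232,75,23],"rotation":[0,0,0.75]},{"gripper":-1,"offset":[-278,90,27],"rotation":[0,0,0.9]},{"gripper":-1,"offset":[-325,106,31],"rotation":[0,0,1.04]},{"gripper":-1,"offset":[-325,106,31],"rotation":[0,0,1.04]}]'
python3 - <<'E'
from go import *
d=grab("wrist","w1.png",None,1.4)
delta(tw(-20,132,.095),yaw+np.radians(-116+90))
print(proj(d,[tw(-20,132,.126)])*1.4)
E
```

```text
t: 2.25
tool_pos: [0.5382, 0.0427, 0.1997]
tool_rot: [-2.88, -1.255, 0.002]
contact_force: [0.0, 0.2, -0.6]
opening: 0.0851
grip_force: 0.0
offset mm [ -1.1   0.5 104.9] rot [-0.001  0.001  0.006] q [-0.06 -0.13  1.84  0.    1.43  0.69] t 2.3
[[390.20712507 309.62030698]]
```

View pics/w1.png

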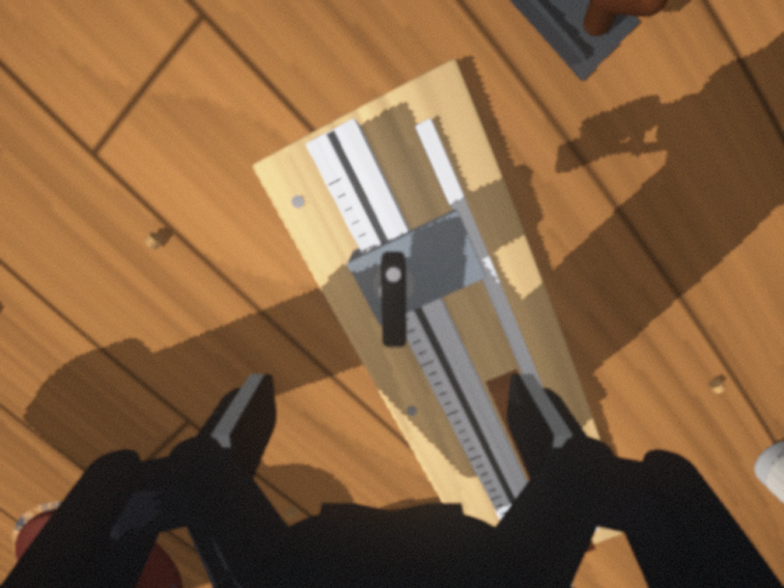

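Wrist view: bar straight down the picture, centred at about (394,296), midway between the fingers; dot at (393,274).

Run:
```python
from go import *
d=ctrl.get_image("wrist");im=d["image"]
m=(im.max(2)<48).astype(np.uint8); n,l,st,c=cv2.connectedComponentsWithStats(m)
for i in range(1,n):
    if st[i,4]>150: print(st[i],c[i])
i=[i for i in range(1,n) if st[i,4]>150 and abs(c[i][0]-281)<12 and abs(c[i][1]-212)<25][0]
p=np.argwhere(l==i)[:,::-1].astype(np.float32); print(cv2.minAreaRect(p))
b=lambda P:np.round(((P[0]+1j*P[1]-org)*np.exp(-1j*yaw))*1e3,1)
x,y,w,h,_=st[i]
for q in [(x+w/2,y),(x+w/2,y+h),(x,y+h/2),(x+w,y+h/2)]:
    print(q,b(plane(d,q,.126)),b(plane(d,q,.096)))
```

```text
[386   0  39  41 200] [404.735  17.65 ]
[276 200  15  47 366] [284.80874317 226.53278689]
[    0   268   560   152 38859] [278.1899946  371.84191564]
((283.0, 223.0), (46.0, 14.0), 90.0)
(np.float64(283.5), np.int32(200)) (-10.3+147.2j) (-13.8+139j)
(np.float64(283.5), np.int32(247)) (-27.4+111.3j) (-33.2+98.1j)
(np.int32(276), np.float64(223.5)) (-24+132.3j) (-29.3+122j)
(np.int32(291), np.float64(223.5)) (-13.3+127.2j) (-17.1+116.2j)
```

Run:
```python
from go import *
d=ctrl.get_image("wrist");im=d["image"]
print(im[172:255:2,281].tolist());print(im[215,268:298].max(1).tolist());print(im[235,268:298].max(1).tolist());print(im[187,268:298].max(1).tolist())
print(proj(d,[tw(-20+a*.43,132+a*.903,z) for z in(.126,.096) for a in(-26,0,20,26)]))
print(d["xyz"])
```

```text
[[142, 144, 148], [122, 127, 133], [145, 149, 162], [146, 152, 161], [108, 113, 120], [55, 51, 51], [51, 46, 43], [52, 46, 43], [55, 51, 48], [55, 52, 51], [100, 96, 98], [157, 158, 157], [167, 167, 167], [168, 166, 167], [149, 148, 148], [84, 80, 83], [47, 43, 42], [46, 46, 43], [49, 47, 42], [48, 46, 41], [46, 42, 42], [48, 45, 43], [50, 46, 42], [47, 44, 39], [44, 42, 40], [48, 44, 43], [46, 39, 38], [45, 40, 40], [45, 43, 39], [46, 44, 39], [42, 40, 37], [47, 43, 38], [48, 42, 40], [42, 40, 36], [46, 40, 38], [44, 40, 36], [45, 40, 35], [44, 38, 33], [89, 74, 56], [143, 116, 85], [147, 122, 85], [154, 129, 90]]
[90, 88, 89, 90, 89, 91, 88, 78, 60, 52, 49, 50, 50, 49, 48, 51, 48, 43, 50, 42, 45, 42, 43, 47, 59, 76, 88, 86, 88, 88]
[148, 150, 152, 150, 153, 147, 144, 120, 81, 51, 46, 45, 50, 46, 46, 46, 48, 46, 45, 45, 43, 47, 45, 50, 72, 105, 125, 131, 131, 127]
[158, 157, 158, 160, 156, 159, 143, 110, 69, 52, 53, 49, 49, 51, 54, 49, 48, 50, 49, 45, 46, 44, 50, 49, 67, 84, 93, 97, 94, 98]
[[281.7659492  251.95084299]
 [281.79660037 222.21336938]
 [281.81934957 197.80667657]
 [281.82598286 190.21618442]
 [281.52337733 237.1573933 ]
 [281.54148417 210.17183531]
 [281.5544771  188.20842533]
 [281.55818117 181.40956045]]
[0.5912974  0.10461312 0.3422555 ]
```

Run:
```python
from go import *
delta(tw(-18.2,132.5,.095),yaw+np.radians(-116+90))
```

```text
offset mm [ -0.6   3.3 105.2] rot [-0.001  0.     0.008] q [-0.05 -0.13  1.85  0.    1.43  0.69] t 2.4
```

```bash
python3 -m handwheel '[{"gripper":-1,"offset":[0,2,18],"rotation":[0,0,0]},{"gripper":-1,"offset":[0,2,36],"rotation":[0,0,0]},{"gripper":-1,"offset":[0,2,54],"rotation":[0,0,0]},{"gripper":-1,"offset":[0,2,72],"rotation":[0,0,0]},{"gripper":-1,"offset":[0,2,88],"rotation":[0,0,0]},{"gripper":-1,"offset":[0,2,100],"rotation":[0,0,0]},{"gripper":-1,"offset":[0,2,105],"rotation":[0,0,0]},{"gripper":0,"offset":[0,2,105],"rotation":[0,0,0]}]' 
python3 -m handwheel '[{"gripper":0.2,"offset":[0,0,0],"rotation":[0,0,0]},{"gripper":0.35,"offset":[0,0,0],"rotation":[0,0,0]},{"gripper":0.5,"offset":[0,0,0],"rotation":[0,0,0]},{"gripper":0.6,"offset":[0,0,0],"rotation":[0,0,0]},{"gripper":0.7,"offset":[0,0,0],"rotation":[0,0,0]},{"gripper":1,"offset":[0,0,0],"rotation":[0,0,0]},{"gripper":1,"offset":[0,0,0],"rotation":[0,0,0]},{"gripper":1,"offset":[0,0,0],"rotation":[0,0,0]}]' 30
```

```text
t: 3.4
tool_pos: [0.5388, 0.0437, 0.0952]
tool_rot: [-2.878, -1.261, 0.0]
contact_force: [-0.2, -0.5, 0.8]
opening: 0.0702
grip_force: 0.0
t: 4.4
tool_pos: [0.5399, 0.043, 0.096]
tool_rot: [2.876, 1.259, 0.003]
contact_force: [3.9, -3.6, -0.0]
opening: 0.014
grip_force: 29.2
```

```bash
python3 -m handwheel '[{"gripper":1,"offset":[0,1.4,0],"rotation":[0,0,0]},{"gripper":1,"offset":[0,1.4,0],"rotation":[0,0,-0.1]},{"gripper":1,"offset":[0,1.4,0],"rotation":[0,0,-0.25]},{"gripper":1,"offset":[0,1.4,0],"rotation":[0,0,-0.4]},{"gripper":1,"offset":[0,1.4,0],"rotation":[0,0,-0.55]},{"gripper":1,"offset":[0,1.4,0],"rotation":[0,0,-0.7]},{"gripper":1,"offset":[0,1.4,0],"rotation":[0,0,-0.85]},{"gripper":1,"offset":[0,1.4,0],"rotation":[0,0,-0.9]}]' 60
python3 -c "
from station import ctrl;o=ctrl.get_obs();print(o['q'],o['wrist_torque'])"
```

```text
t: 5.4
tool_pos: [0.541, 0.0426, 0.0961]
tool_rot: [2.04, 2.386, 0.003]
contact_force: [2.9, -2.4, 0.5]
opening: 0.0128
grip_force: 58.5
[-5.86393476e-02 -2.08728979e-02  1.92273586e+00  1.21377437e-04
  1.23687610e+00 -2.15031112e-01] [-0.40655221 -0.59054822 -0.18384097]
```

```bash
python3 -m handwheel '[{"gripper":1,"offset":[0,0,0],"rotation":[0,0,-0.15]},{"gripper":1,"offset":[0,0,0],"rotation":[0,0,-0.3]},{"gripper":1,"offset":[0,0,0],"rotation":[0,0,-0.45]},{"gripper":1,"offset":[0,0,0],"rotation":[0,0,-0.6]},{"gripper":1,"offset":[0,0,0],"rotation":[0,0,-0.75]},{"gripper":1,"offset":[0,0,0],"rotation":[0,0,-0.9]},{"gripper":1,"offset":[0,0,0],"rotation":[0,0,-1.0]},{"gripper":1,"offset":[0,0,0],"rotation":[0,0,-1.0]}]'
python3 -m handwheel '[{"gripper":1,"offset":[0,0,0],"rotation":[0,0,-0.15]},{"gripper":1,"offset":[0,0,0],"rotation":[0,0,-0.3]},{"gripper":1,"offset":[0,0,0],"rotation":[0,0,-0.45]},{"gripper":1,"offset":[0,0,0],"rotation":[0,0,-0.5]},{"gripper":1,"offset":[0,0,0],"rotation":[0,0,-0.5]},{"gripper":1,"offset":[0,0,0],"rotation":[0,0,-0.5]},{"gripper":1,"offset":[0,0,0],"rotation":[0,0,-0.5]},{"gripper":1,"offset":[0,0,0],"rotation":[0,0,-0.5]}]'
python3 - <<'E'
from go import *
d=grab("wrist","w2.png",None,1.4);o=ctrl.get_obs();r=R.from_rotvec(o["tool_rot"]).as_matrix()
a=lambda v:np.round((np.arctan2(v[1],v[0])-yaw),3)
b=lambda P:np.round(((P[0]+1j*P[1]-org)*np.exp(-1j*yaw))*1e3,1)
print("tool y in bed",a(r[:,1]),"tcp bed",b(o["tool_pos"]),o["wrist_torque"])
delta(tw(-18.2,132.5,.095),yaw+np.pi/2+.35)
S=grab("scene","s2.png",(170,145,402,295),3.4)
s=lambda x,y:(170+(x+.5)/3.4-.5,145+(y+.5)/3.4-.5)
print("travel dir (bed -y) in tool axes",np.round(r.T@[np.sin(yaw),-np.cos(yaw),0],3))
E
```

```text
t: 6.4
tool_pos: [0.5419, 0.0433, 0.096]
tool_rot: [0.647, 3.069, 0.004]
contact_force: [8.6, -0.1, -1.8]
opening: 0.013
grip_force: 59.3
t: 7.4
tool_pos: [0.5417, 0.0432, 0.096]
tool_rot: [-0.131, 3.134, 0.001]
contact_force: [7.4, -0.6, -2.1]
opening: 0.013
grip_force: 58.7
tool y in bed 1.953 tcp bed (-15.5+133.6j) [-0.10080784 -1.18110525 -0.03074396]
offset mm [ 2.9 -0.   1. ] rot [0.001 0.005 0.032] q [-0.06 -0.02  1.92  0.    1.23 -1.71] t 7.45
travel dir (bed -y) in tool axes [ 0.373 -0.928 -0.003]
```

View pics/w2.png

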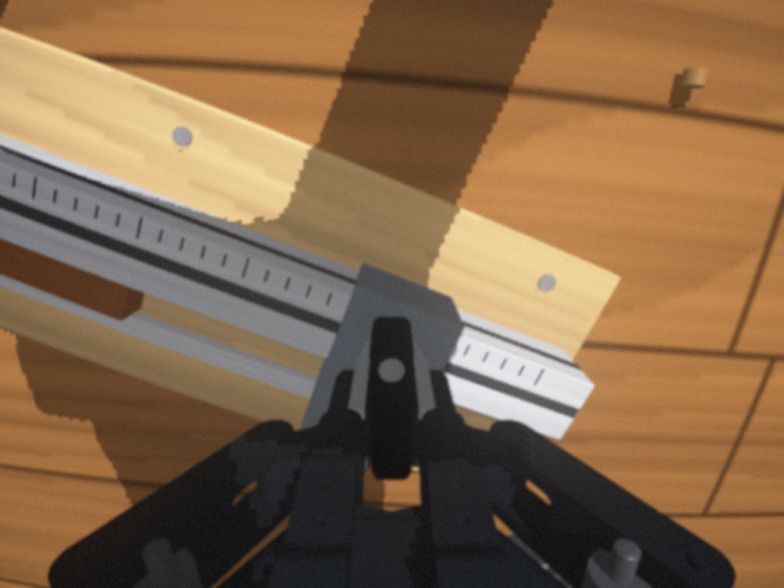

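Wrist view: fingers hold the bar squarely (bar at (392,400)), knob about +0.38 rad, so free; saddle at (400,320), lath end at (140,300). Now slide along the rail.

```bash
python3 -m handwheel '[{"gripper":1,"offset":[0.5,-3.5,0],"rotation":[0,0,0]},{"gripper":1,"offset":[4,-14,0],"rotation":[0,0,0]},{"gripper":1,"offset":[8.5,-25,0],"rotation":[0,0,0]},{"gripper":1,"offset":[13,-36,0],"rotation":[0,0,0]},{"gripper":1,"offset":[17.5,-47,0],"rotation":[0,0,0]},{"gripper":1,"offset":[22,-58.5,0],"rotation":[0,0,0]},{"gripper":1,"offset":[26.5,-70,0],"rotation":[0,0,0]},{"gripper":1,"offset":[28.5,-75,0],"rotation":[0,0,0]}]'
python3 - <<'E'
from go import *
o=ctrl.get_obs();r=R.from_rotvec(o["tool_rot"]).as_matrix()
b=lambda P:np.round(((P[0]+1j*P[1]-org)*np.exp(-1j*yaw))*1e3,1)
print("tcp bed",b(o["tool_pos"]),"F bed",((o["contact_force"][0]+1j*o["contact_force"][1])*np.exp(-1j*yaw)).round(2))
d=grab("wrist","w3.png",None,1.4)
E
```

```text
t: 8.5
tool_pos: [0.5177, -0.0354, 0.0959]
tool_rot: [-0.131, 3.138, -0.0]
contact_force: [2.1, 1.4, 5.8]
opening: 0.0129
grip_force: 59.7
tcp bed (-15.4+51.4j) F bed (1.62+1.99j)
```

View pics/w3.png

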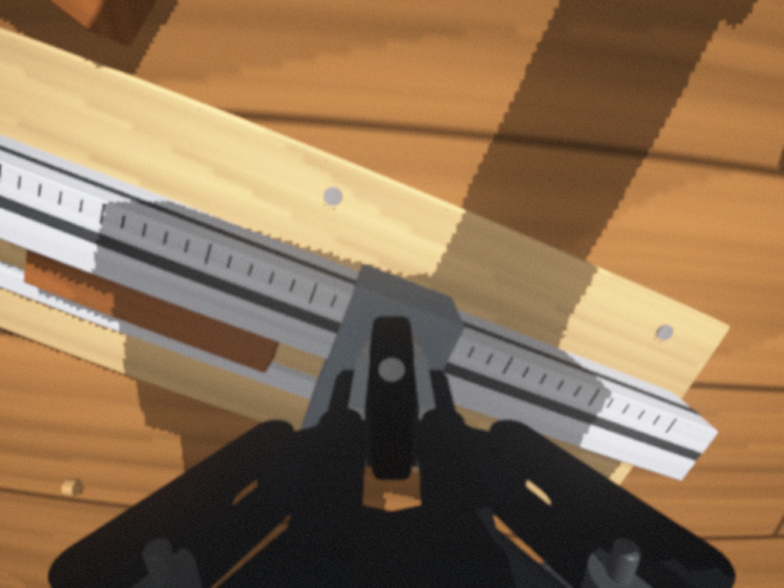

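Stop slid about 80 mm with 2 N drag; the lath end is at (275,355), with the gap to the saddle now small. Going on more slowly.

```bash
python3 -m handwheel '[{"gripper":1,"offset":[2,-5,0],"rotation":[0,0,0]},{"gripper":1,"offset":[4.2,-10.5,0],"rotation":[0,0,0]},{"gripper":1,"offset":[6.4,-16,0],"rotation":[0,0,0]},{"gripper":1,"offset":[8.6,-21.5,0],"rotation":[0,0,0]},{"gripper":1,"offset":[10.8,-27,0],"rotation":[0,0,0]},{"gripper":1,"offset":[13,-32,0],"rotation":[0,0,0]},{"gripper":1,"offset":[15,-37,0],"rotation":[0,0,0]},{"gripper":1,"offset":[16.5,-41,0],"rotation":[0,0,0]}]'
cat > st.py <<'E'
from go import *
o=ctrl.get_obs()
b=lambda P:np.round(((P[0]+1j*P[1]-org)*np.exp(-1j*yaw))*1e3,1)
print("tcp bed",b(o["tool_pos"]),"F bed",((o["contact_force"][0]+1j*o["contact_force"][1])*np.exp(-1j*yaw)).round(2))
E
python3 st.py
python3 - <<'E'
from go import *
d=grab("scene","s4.png",(170,145,302,245),6)
E
```

```text
t: 9.55
tool_pos: [0.5048, -0.0772, 0.0959]
tool_rot: [-0.131, 3.138, 0.0]
contact_force: [3.1, 2.0, 6.5]
opening: 0.0131
grip_force: 59.7
tcp bed (-15.4+7.7j) F bed (2.33+2.8j)
```

View pics/s4.png

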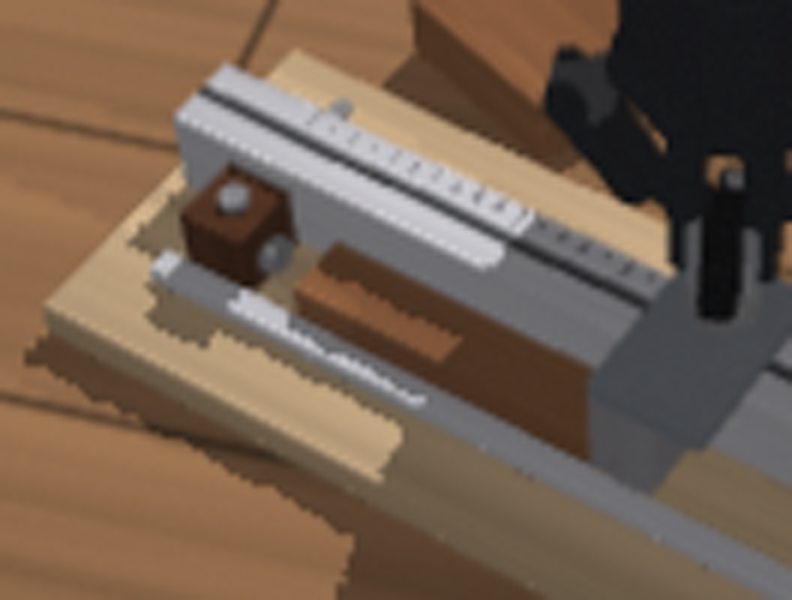

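The lath touches the plate. Its free end is at (315,275), about 12 mm short of the buffer tip at (285,255). Creeping now.

```bash
python3 -m handwheel '[{"gripper":1,"offset":[0.4,-1,0],"rotation":[0,0,0]},{"gripper":1,"offset":[0.8,-2,0],"rotation":[0,0,0]},{"gripper":1,"offset":[1.2,-3,0],"rotation":[0,0,0]},{"gripper":1,"offset":[1.6,-4,0],"rotation":[0,0,0]},{"gripper":1,"offset":[2,-5,0],"rotation":[0,0,0]},{"gripper":1,"offset":[2.4,-6,0],"rotation":[0,0,0]},{"gripper":1,"offset":[2.8,-7,0],"rotation":[0,0,0]},{"gripper":1,"offset":[3.2,-8,0],"rotation":[0,0,0]}]'
python3 st.py;python3 -m handwheel '[{"gripper":1,"offset":[0.1,-0.3,0],"rotation":[0,0,0]},{"gripper":1,"offset":[0.2,-0.6,0],"rotation":[0,0,0]},{"gripper":1,"offset":[0.3,-0.9,0],"rotation":[0,0,0]},{"gripper":1,"offset":[0.4,-1.2,0],"rotation":[0,0,0]},{"gripper":1,"offset":[0.6,-1.5,0],"rotation":[0,0,0]},{"gripper":1,"offset":[0.7,-1.8,0],"rotation":[0,0,0]},{"gripper":1,"offset":[0.8,-2,0],"rotation":[0,0,0]},{"gripper":1,"offset":[0.8,-2,0],"rotation":[0,0,0]}]'
python3 st.py
```

```text
t: 10.6
tool_pos: [0.5023, -0.0853, 0.0959]
tool_rot: [-0.132, 3.138, 0.0]
contact_force: [4.0, 2.8, 6.1]
opening: 0.0128
grip_force: 59.7
tcp bed (-15.4-0.7j) F bed (2.95+3.88j)
t: 11.6
tool_pos: [0.5017, -0.0874, 0.0959]
tool_rot: [-0.131, 3.138, 0.0]
contact_force: [2.0, 1.4, 5.7]
opening: 0.0133
grip_force: 59.7
tcp bed (-15.4-2.9j) F bed (1.44+1.96j)
```

```bash
for i in 1 ; do python3 -m handwheel '[{"gripper":1,"offset":[0.2,-0.4,0],"rotation":[0,0,0]},{"gripper":1,"offset":[0.3,-0.8,0],"rotation":[0,0,0]},{"gripper":1,"offset":[0.5,-1.2,0],"rotation":[0,0,0]},{"gripper":1,"offset":[0.6,-1.6,0],"rotation":[0,0,0]},{"gripper":1,"offset":[0.8,-2,0],"rotation":[0,0,0]},{"gripper":1,"offset":[1,-2.4,0],"rotation":[0,0,0]},{"gripper":1,"offset":[1.1,-2.8,0],"rotation":[0,0,0]},{"gripper":1,"offset":[1.1,-2.8,0],"rotation":[0,0,0]}]' >/dev/null; python3 st.py; done
python3 - <<'E'
from go import *
grab("scene","s5.png",(170,145,302,245),6)
E
```

```text
tcp bed (-15.3-6j) F bed (2.15+2.25j)
```

View pics/s5.png

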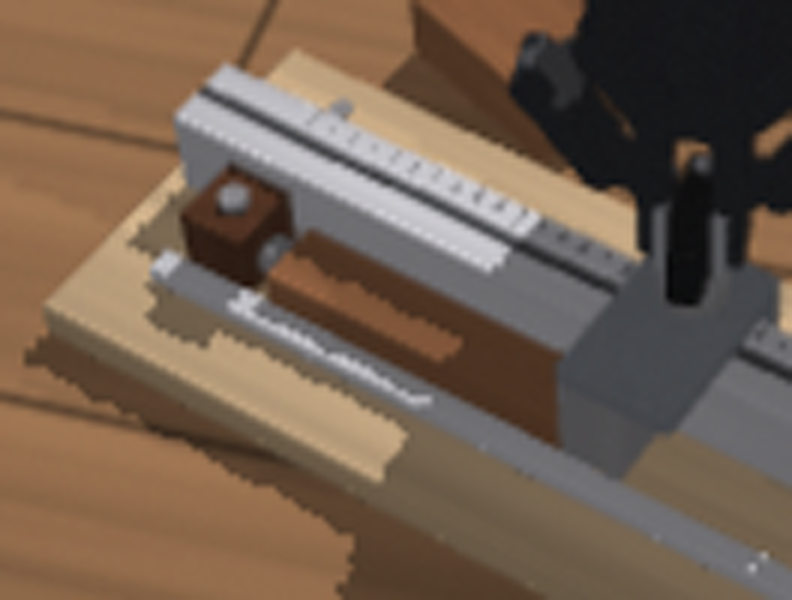

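The lath end (285,260) is now practically at the buffer tip. From here I go by force.

```bash
python3 -m handwheel '[{"gripper":1,"offset":[0.1,-0.2,0],"rotation":[0,0,0]},{"gripper":1,"offset":[0.2,-0.5,0],"rotation":[0,0,0]},{"gripper":1,"offset":[0.3,-0.8,0],"rotation":[0,0,0]},{"gripper":1,"offset":[0.4,-1,0],"rotation":[0,0,0]},{"gripper":1,"offset":[0.5,-1.2,0],"rotation":[0,0,0]},{"gripper":1,"offset":[0.6,-1.4,0],"rotation":[0,0,0]},{"gripper":1,"offset":[0.6,-1.4,0],"rotation":[0,0,0]},{"gripper":1,"offset":[0.6,-1.4,0],"rotation":[0,0,0]}]' >/dev/null; python3 st.py
python3 -m handwheel '[{"gripper":1,"offset":[0.1,-0.2,0],"rotation":[0,0,0]},{"gripper":1,"offset":[0.2,-0.5,0],"rotation":[0,0,0]},{"gripper":1,"offset":[0.3,-0.8,0],"rotation":[0,0,0]},{"gripper":1,"offset":[0.4,-1,0],"rotation":[0,0,0]},{"gripper":1,"offset":[0.5,-1.2,0],"rotation":[0,0,0]},{"gripper":1,"offset":[0.6,-1.4,0],"rotation":[0,0,0]},{"gripper":1,"offset":[0.6,-1.4,0],"rotation":[0,0,0]},{"gripper":1,"offset":[0.6,-1.4,0],"rotation":[0,0,0]}]' >/dev/null; python3 st.py
```

```text
tcp bed (-15.3-7.5j) F bed (1.63+1.84j)
tcp bed (-15.4-9j) F bed (1.6+2.26j)
```

```bash
python3 -m handwheel '[{"gripper":1,"offset":[0.1,-0.2,0],"rotation":[0,0,0]},{"gripper":1,"offset":[0.2,-0.5,0],"rotation":[0,0,0]},{"gripper":1,"offset":[0.3,-0.8,0],"rotation":[0,0,0]},{"gripper":1,"offset":[0.4,-1,0],"rotation":[0,0,0]},{"gripper":1,"offset":[0.5,-1.2,0],"rotation":[0,0,0]},{"gripper":1,"offset":[0.6,-1.4,0],"rotation":[0,0,0]},{"gripper":1,"offset":[0.6,-1.4,0],"rotation":[0,0,0]},{"gripper":1,"offset":[0.6,-1.4,0],"rotation":[0,0,0]}]' >/dev/null; python3 st.py
python3 -m handwheel '[{"gripper":1,"offset":[0.1,-0.2,0],"rotation":[0,0,0]},{"gripper":1,"offset":[0.2,-0.5,0],"rotation":[0,0,0]},{"gripper":1,"offset":[0.3,-0.8,0],"rotation":[0,0,0]},{"gripper":1,"offset":[0.4,-1,0],"rotation":[0,0,0]},{"gripper":1,"offset":[0.5,-1.2,0],"rotation":[0,0,0]},{"gripper":1,"offset":[0.6,-1.4,0],"rotation":[0,0,0]},{"gripper":1,"offset":[0.6,-1.4,0],"rotation":[0,0,0]},{"gripper":1,"offset":[0.6,-1.4,0],"rotation":[0,0,0]}]' >/dev/null; python3 st.py
```

```text
tcp bed (-15.4-10j) F bed (2.78+3.73j)
tcp bed (-15.4-10.9j) F bed (3.08+6.91j)
```

```bash
python3 -m handwheel '[{"gripper":1,"offset":[0.1,-0.2,0],"rotation":[0,0,0]},{"gripper":1,"offset":[0.2,-0.5,0],"rotation":[0,0,0]},{"gripper":1,"offset":[0.3,-0.8,0],"rotation":[0,0,0]},{"gripper":1,"offset":[0.4,-1,0],"rotation":[0,0,0]},{"gripper":1,"offset":[0.5,-1.2,0],"rotation":[0,0,0]},{"gripper":1,"offset":[0.6,-1.4,0],"rotation":[0,0,0]},{"gripper":1,"offset":[0.6,-1.4,0],"rotation":[0,0,0]},{"gripper":1,"offset":[0.6,-1.4,0],"rotation":[0,0,0]}]' >/dev/null; python3 st.py
```

```text
tcp bed (-15.4-11.9j) F bed (2.65+7.73j)
```

```bash
python3 -m handwheel '[{"gripper":1,"offset":[0,0,0],"rotation":[0,0,0.1]},{"gripper":1,"offset":[0,0,0],"rotation":[0,0,0.2]},{"gripper":1,"offset":[0,0,0],"rotation":[0,0,0.3]},{"gripper":1,"offset":[0,0,0],"rotation":[0,0,0.4]},{"gripper":1,"offset":[0,0,0],"rotation":[0,0,0.5]},{"gripper":1,"offset":[0,0,0],"rotation":[0,0,0.6]},{"gripper":1,"offset":[0,0,0],"rotation":[0,0,0.7]},{"gripper":1,"offset":[0,0,0],"rotation":[0,0,0.7]}]' 80 >/dev/null; python3 st.py
python3 -m handwheel '[{"gripper":1,"offset":[0,0,0],"rotation":[0,0,0.12]},{"gripper":1,"offset":[0,0,0],"rotation":[0,0,0.25]},{"gripper":1,"offset":[0,0,0],"rotation":[0,0,0.38]},{"gripper":1,"offset":[0,0,0],"rotation":[0,0,0.5]},{"gripper":1,"offset":[0,0,0],"rotation":[0,0,0.62]},{"gripper":1,"offset":[0,0,0],"rotation":[0,0,0.75]},{"gripper":1,"offset":[0,0,0],"rotation":[0,0,0.88]},{"gripper":1,"offset":[0,0,0],"rotation":[0,0,1.0]}]' ; python3 st.py
python3 -m handwheel '[{"gripper":1,"offset":[0,0,0],"rotation":[0,0,0.1]},{"gripper":1,"offset":[0,0,0],"rotation":[0,0,0.2]},{"gripper":1,"offset":[0,0,0],"rotation":[0,0,0.2]},{"gripper":1,"offset":[0,0,0],"rotation":[0,0,0.2]},{"gripper":1,"offset":[0,0,0],"rotation":[0,0,0.2]},{"gripper":1,"offset":[0,0,0],"rotation":[0,0,0.2]},{"gripper":1,"offset":[0,0,0],"rotation":[0,0,0.2]},{"gripper":1,"offset":[0,0,0],"rotation":[0,0,0.2]}]' ; python3 st.py
python3 - <<'E'
from go import *
r=R.from_rotvec(ctrl.get_obs()["tool_rot"]).as_matrix();print("knob",np.arctan2(r[1,1],r[0,1])-yaw-np.pi/2)
S=grab("scene","s6.png",(170,145,302,245),6)
a=cv2.imread("pics/s5.png")[220:420,230:440].astype(int);b=cv2.imread("pics/s6.png")[220:420,230:440].astype(int)
print("diff",abs(a-b).mean())
E
```

```text
tcp bed (-15.3-12.7j) F bed (2.43+5.87j)
t: 19.65
tool_pos: [0.4979, -0.0972, 0.096]
tool_rot: [-2.274, -2.166, 0.001]
contact_force: [-0.7, 3.3, 8.7]
opening: 0.0129
grip_force: 82.0
tcp bed (-16.1-13.5j) F bed (-1.69+2.98j)
t: 20.65
tool_pos: [0.4976, -0.0972, 0.0961]
tool_rot: [-2.475, -1.931, 0.001]
contact_force: [-1.3, 2.5, 10.0]
opening: 0.0126
grip_force: 81.6
tcp bed (-16.4-13.5j) F bed (-1.94+2j)
knob -1.517797499182016
diff 1.9528333333333334
```

Run:
```python
import cv2,numpy as np
g=lambda n:cv2.imread(f"pics/{n}.png",0)
a,b,c=g("s4"),g("s5"),g("s6")
for box in [(580,300,690,490),(560,380,660,480)]:
    x0,y0,x1,y1=box
    for u,v,n,dx,dy in((a,b,"45",0,0),(b,c,"56",-30,-15)):
        t=u[y0+dy:y1+dy,x0+dx:x1+dx]
        m=cv2.matchTemplate(v,t,cv2.TM_CCOEFF_NORMED);_,s,_,p=cv2.minMaxLoc(m)
        d=np.hypot(p[0]-x0-dx,p[1]-y0-dy);print(n,round(s,3),p[0]-x0-dx,p[1]-y0-dy,d)
```

```text
45 0.993 -30 -15 33.54101966249684
56 0.995 -13 -6 14.317821063276353
45 0.992 -30 -15 33.54101966249684
56 0.996 -12 -6 13.416407864998739
```

The stop stayed about 5.6 mm past its earlier position, so the buffer is about 2.3 mm in (~5 N). The knob is at about -1.5. Letting go.

```bash
python3 -m handwheel '[{"gripper":0.6,"offset":[0,0,0],"rotation":[0,0,0]},{"gripper":0.4,"offset":[0,0,0],"rotation":[0,0,0]},{"gripper":0.2,"offset":[0,0,0],"rotation":[0,0,0]},{"gripper":0.1,"offset":[0,0,0],"rotation":[0,0,0]},{"gripper":0.1,"offset":[0,0,-5],"rotation":[0,0,0]},{"gripper":0.1,"offset":[0,0,-20],"rotation":[0,0,0]},{"gripper":0.1,"offset":[0,0,-40],"rotation":[0,0,0]},{"gripper":0.1,"offset":[0,0,-60],"rotation":[0,0,0]}]'
python3 -m handwheel '[{"gripper":0.1,"offset":[0,0,-20],"rotation":[0,0,0]},{"gripper":0.1,"offset":[0,0,-40],"rotation":[0,0,0]},{"gripper":0.1,"offset":[0,0,-50],"rotation":[0,0,0]},{"gripper":0.1,"offset":[0,0,-50],"rotation":[0,0,0]},{"gripper":0.1,"offset":[0,0,-50],"rotation":[0,0,0]},{"gripper":0.1,"offset":[0,0,-50],"rotation":[0,0,0]},{"gripper":0.1,"offset":[0,0,-50],"rotation":[0,0,0]},{"gripper":0.1,"offset":[0,0,-50],"rotation":[0,0,0]}]'
python3 - <<'E'
from go import *
grab("scene","s7.png",(170,145,302,245),6)
g=lambda n:cv2.imread(f"pics/{n}.png",0)
t=g("s6")[370:470,520:640];m=cv2.matchTemplate(g("s7"),t,cv2.TM_CCOEFF_NORMED);_,s,_,p=cv2.minMaxLoc(m);print("stop shift px",s,p[0]-520,p[1]-370)
# knob angle from the wrist view: bar direction
d=ctrl.get_image("wrist");im=d["image"];o=ctrl.get_obs()
k=((im.max(2)<62)*255).astype(np.uint8);k[300:]=0
n,l,st,c=cv2.connectedComponentsWithStats(k)
for i in range(1,n):
    if 250<st[i,4]<4000: print(st[i],cv2.minAreaRect(np.argwhere(l==i)[:,::-1].astype(np.float32)))
E
```

```text
t: 21.7
tool_pos: [0.4987, -0.0971, 0.1573]
tool_rot: [2.475, 1.933, 0.001]
contact_force: [-0.0, 0.1, -0.7]
opening: 0.0382
grip_force: 0.0
t: 22.7
tool_pos: [0.4982, -0.097, 0.205]
tool_rot: [-2.476, -1.933, 0.0]
contact_force: [-0.4, -0.5, 0.1]
opening: 0.0387
grip_force: 0.0
stop shift px 0.9991150498390198 0 0
[271 180  17  66 880] ((279.0, 212.5), (16.0, 65.0), 0.0)
[316 258  13  42 328] ((320.3999328613281, 278.79998779296875), (42.1435661315918, 11.596552848815918), 81.8698959350586)
[335 267  25  33 330] ((347.0, 283.0), (24.0, 32.0), 0.0)
```

The stop hasn't shifted, and the bar still lines up with the tool at about -1.5 rad, so the clamp is tight. The gripper is clear.

```bash
python3 -c "
from station import ctrl;print(ctrl.finish_job())"
```

```text
the job is handed in; nothing more can be done
None
```

I clamped the lath, let go of the knob and handed the job in; no verdict came back, but by my estimate the buffer is about 2.3 mm in (roughly 5 N) and the knob is at about -1.5 rad.

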